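# Pop open the violet sample port

### The job

Open the sample port of the small reader with the violet hatch, ready for the next tube: press the free end of the violet hatch fully down once with a fingertip, then take the hand away so that the latch releases and the hatch springs up by itself. Do not push it down again; watch it for two seconds to be sure that it stays fully open. Grasp nothing, leave the green hatch shut, and leave the rack, the tube and the bottle where they stand.

Things in the scene. Friction and masses are not known exactly. Their poses are not given: they have to be found in the camera images.
- violet_reader: light-grey sample reader fixed to the bench, 150 (x) x 120 (y) x 85 mm high, with violet hatch and front stripe; origin at the centre of its underside; its -x side is its front, roughly towards the robot. The hatch's hinge line is parallel to y, 25 mm behind the centre (+x), 82 mm up
- violet_hatch (a joint): angle of the violet hatch, a 78 x 64 x 5 mm panel. 0 = shut, flush; below 0 = pressed in (hard stop at -0.095, 6 mm down at the press point); 1.35 = fully open, its stop. Push-push latch: pressed in 4 mm or more (about 2.5 N) and let go, it swings open on its damped spring in about 1 s and stays; an open hatch pushed right down latches shut again
- violet_press (a point): press point on the upper face of the violet hatch, 67 mm from its hinge, 13 mm from its free near edge, marked by three white ribs; moves with the hatch. While shut: 85 mm above the bench, x points from free edge to hinge, z up. The ledge in front of the hatch is 19 mm lower, so a fingertip may overhang the free edge
- violet_follower (a joint): follower pin of the violet latch, hidden inside the reader (m): 0 = latched, about +0.004 to +0.007 once released, below -0.003 only while an opened hatch is being pushed shut again
- green_reader: light-grey sample reader fixed to the bench, 150 (x) x 120 (y) x 85 mm high, with green hatch and front stripe; origin at the centre of its underside; its -x side is its front, roughly towards the robot. The hatch's hinge line is parallel to y, 25 mm behind the centre (+x), 82 mm up; the bluish-green one, to be left alone
- green_hatch (a joint): angle of the green hatch, a 78 x 64 x 5 mm panel. 0 = shut, flush; below 0 = pressed in (hard stop at -0.095, 6 mm down at the press point); 1.35 = fully open, its stop. Push-push latch: pressed in 4 mm or more (about 2.5 N) and let go, it swings open on its damped spring in about 1 s and stays; an open hatch pushed right down latches shut again
- green_press (a point): press point on the upper face of the green hatch, 67 mm from its hinge, 13 mm from its free near edge, marked by three white ribs; moves with the hatch. While shut: 85 mm above the bench, x points from free edge to hinge, z up. The ledge in front of the hatch is 19 mm lower, so a fingertip may overhang the free edge
- rack_center (a point): centre of a loose white tube rack, 56 x 56 x 45 mm high, with four 15 mm holes; z up
- tube_center (a point): centre of a loose 13 mm sample tube with a 17 mm violet cap, 80 mm long, standing in the rack, its top 87 mm above the bench; z along the tube
- reagent_center (a point): centre of a loose white bottle with blue cap, 44 mm across, 95 mm high; z up

How it is judged (in metres and radians):
On the way, in this order (a step that is already met when the one before it is completed fails the run):
1. the violet hatch is pressed in past flush (value of joint violet_hatch below -0.03 rad).
2. the violet hatch has sprung up and has stood fully open for 1.5 s (value of joint violet_hatch above 1.2 rad), for 1.5 s.
At the end, for the whole second after the job is handed in: the violet hatch stands open by itself at more than 1.2 rad (of 1.35) and is still, the green hatch is shut (below 0.05 rad), and the rack, tube and bottle are within 20 mm of where they stood (value of joint violet_hatch above 1.2 rad and velocity of joint violet_hatch between -0.1 and 0.1 rad/s and value of joint green_hatch below 0.05 rad and distance of each of rack_center, tube_center, reagent_center from where it was at the start of the episode below 0.02 m); the robot touches nothing.
It fails at once if the violet hatch is pushed shut again after it has popped (value of joint violet_follower below -0.003 m).
It fails at once if the green hatch is opened (value of joint green_hatch above 0.1 rad).
It fails at once if the rack is knocked over, lifted or shifted more than 20 mm (distance of rack_center from where it was at the start of the episode above 0.02 m or angle between rack_center's own z axis and vertical above 0.4 rad).
It fails at once if the tube is knocked over, lifted or shifted more than 20 mm (distance of tube_center from where it was at the start of the episode above 0.02 m or angle between tube_center's own z axis and vertical above 0.4 rad).
It fails at once if the bottle is knocked over, lifted or shifted more than 20 mm (distance of reagent_center from where it was at the start of the episode above 0.02 m or angle between reagent_center's own z axis and vertical above 0.4 rad).
It also fails if it takes over 35 s, if anything falls off the work surface, if the arm or the gripper's body presses on something with over 40 N, if the wrist force passes 120 N, or if a joint passes its speed limit or range.

### The arm

A 6-joint arm with a two-finger parallel gripper is mounted at the origin on the work surface. World frame = base frame: x ahead of the robot, y to its left, z up, the work surface at z = 0. Lengths are in mm, angles in rad, forces in N, time in s.
With the tool pointing down it reaches from about 350 to 775 mm from the base axis. Payload 7.3 kg.
Tool frame: the origin (TCP) lies midway between the tips of the shut fingers; the grasp point (between the pads) lies 19 mm behind it; x points along the fingers, z is the direction in which the jaws open and shut, and the axes are right-handed (so a half turn about x gives the same grasp; the last joint's range is limited). The gripper opens to 92 mm and grips with 3 to 60 N. Pads are 19 mm wide; open, the fingers measure 130 mm over their backs; the gripper's body (75 mm by 190 mm) begins 47 mm behind the grasp point.
Start: joints at [-1.387, 0.342, 1.524, -0, 1.275, -0.146], TCP at [170.046, -496.718, 226.741] pointing down, gripper open.
Joint ranges: [-2.53, 2.53], [-0.77, 2.02], [0.04, 2.7], [-1, 4.14], [0.28, 2.66], [-3.11, 3.11]. Speed limits (rad/s): [2.57, 2.57, 3.14, 3.14, 3.14, 3.14].

### API

Orientations are given as [roll, pitch, yaw] about the fixed x, y, z axes, in that order (R = Rz(yaw) Ry(pitch) Rx(roll)).
In Python, from plant import monitor, optics, close_job gives the robot as it stands.
- The arm moves only by the tool send_rows, never from a script. Its argument "commands" is a list that holds one entry, the list of rows, each a list of 5 numbers: the shift along the tool's x, y, z in m, then the turn about the tool's x in degrees, then the finger opening in m, from 0 to 0.0918. A call has 1 to 10 rows; each row shifts and turns the pose as measured when the row begins, along the tool's axes as they then stand; what a row does not reach is not made up. A row lasts 1/12 s, in which the tool goes at most 41.7 mm and 7.16 degrees, less where a joint would pass 70% of its speed; a pose out of reach is approached as far as the arm can. A call with a gripper value outside its range is refused whole. The fingers move at their own pace and stop on an object; the grip force is fixed at half the most. Time passes only in rows, so rows that do not move let the fingers close. It gives the time, the measured TCP pose, the force and the opening at its end, in the units of the state.
- monitor.get_obs(): the state, without advancing time (a new reading comes with each control period).
- optics.capture(name): name is "side" or "top"; returns a dict with "color" (400x640x3 uint8, blue, green, red), "camera_matrix" (3x3 intrinsics, pixels), "camera_from_world" (4x4, takes a point from world to camera coordinates). Camera axes: x right, y down, z forward; pixel columns grow to the right and rows downward; lengths in mm; the calibration is good to about 2 mm. A picture is of the moment at which its call begins. There is no depth.
- close_job(): hands the job in, once; it reports no verdict.
The state is a dict: "time": time; "joint_positions": joint angles; "dq": joint speeds; "tau": joint torques, N m; "tool_pos": TCP position; "tcp_rot": TCP orientation; "contact_force": force on the tool from outside, world axes, zero at the start; "moment": the same for the moment, N m; "grip_width": finger opening in mm.
Only numpy, scipy, OpenCV 4.12 (cv2) and the standard library are available. Lean on these libraries where they do the work, as an engineer would, in place of code of your own. Each camera call takes 0.05 s, during which the arm holds its last target.

## Working session

There is one attempt and no reset: what is moved stays moved. The work goes in short steps, Python scripts to look and compute and a tool call to move; the robot and the scene stay as the last step left them, time stands still between calls to the robot, and variables do not carry over. Pictures are saved under pics/ and viewed, and the job is handed in when it is done.

Besides the shell and the picture viewer there is one more tool, called after "Emit:" in YAML: its name, and indented under it one key for each argument. send_rows: Moves the arm, as the interface text tells. Its arguments: {"type":"object","properties":{"commands":{"type":"array","items":{"type":"array","items":{"type":"array","items":{"type":"number"}}}}},"required":["commands"]}

```bash
mkdir -p pics; python3 - <<'E'
from plant import monitor, optics
import cv2,pickle
o=monitor.get_obs()
for k in o: print(k,o[k])
d={}
for n in("side","top"):
    c=optics.capture(n); d[n]=c; cv2.imwrite(f"pics/{n}0.png",c["color"])
    print(n,c["camera_matrix"],c["camera_from_world"])
pickle.dump(d,open("d.pkl","wb"))
E
```

```text
time 0.0
joint_positions [-1.38697778e+00  3.42711564e-01  1.52505545e+00 -1.62310827e-05
  1.27537694e+00 -1.46009517e-01]
dq [-0.00052115 -0.00076976  0.00038717  0.00163076 -0.00028344 -0.00071865]
tau [ 6.68747853e-04 -4.31236446e+01 -2.44218725e+01  7.16781802e-02
  5.58944349e-02 -1.18532730e-04]
tool_pos [ 169.97129752 -496.2806365   226.03733801]
tcp_rot [3.00558774 1.56924495 1.76462421]
contact_force [ 0.4499757  -0.05372166  1.31308306]
moment [ 0.04508575 -0.05191751  0.01676578]
grip_width 91.60110375324163
side [[361.81074707   0.         321.08890421]
 [  0.         361.81074707 198.91751873]
 [  0.           0.           1.        ]] [[ 8.15127214e-01 -5.78916456e-01  2.05757864e-02 -4.44829770e+02]
 [-3.61897341e-01 -5.36651535e-01 -7.62256810e-01  2.65487469e+02]
 [ 4.52325038e-01  6.13889947e-01 -6.46947597e-01  4.81553596e+02]
 [ 0.00000000e+00  0.00000000e+00  0.00000000e+00  1.00000000e+00]]
top [[520.88013001   0.         320.35919266]
 [  0.         520.88013001 198.07048833]
 [  0.           0.           1.        ]] [[-1.39216640e-02 -9.99898674e-01  2.97123650e-03  5.86792556e+00]
 [-9.81144328e-01  1.30875356e-02 -1.92832893e-01  5.28691322e+02]
 [ 1.92774468e-01 -5.59976658e-03 -9.81227113e-01  1.06459123e+03]
 [ 0.00000000e+00  0.00000000e+00  0.00000000e+00  1.00000000e+00]]
```

View pics/side0.png

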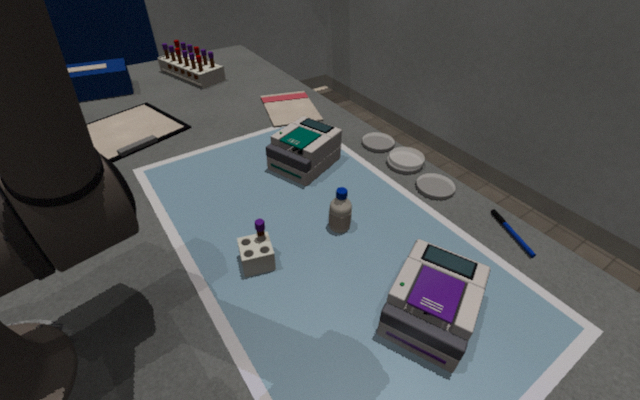

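View pics/top0.png

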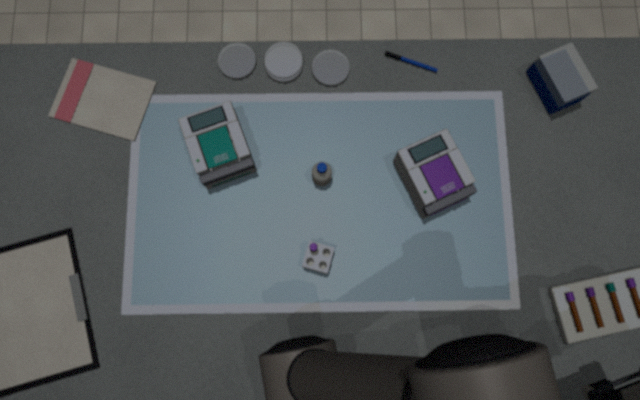

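The violet reader is near top (435,172) and side (435,300). The green reader is at top (217,145), the bottle at top (322,174) and the rack at top (318,258). I'll enlarge the violet hatch next.

```bash
python3 - <<'E'
import pickle,cv2
d=pickle.load(open("d.pkl","rb"))
for n,(x,y) in dict(side=(375,235),top=(385,120)).items():
    w,h=(120,130) if n=="side" else(100,100)
    c=d[n]["color"][y:y+h,x:x+w]
    cv2.imwrite(f"pics/{n}0z.png",cv2.resize(c,None,fx=4.5 if n=="side" else 6,fy=4.5 if n=="side" else 6,interpolation=cv2.INTER_CUBIC))
E
```

```text
(no output)
```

View pics/side0z.png

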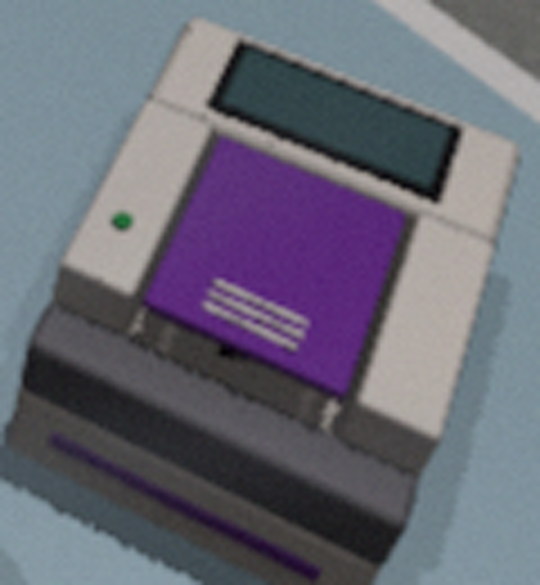

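View pics/top0z.png

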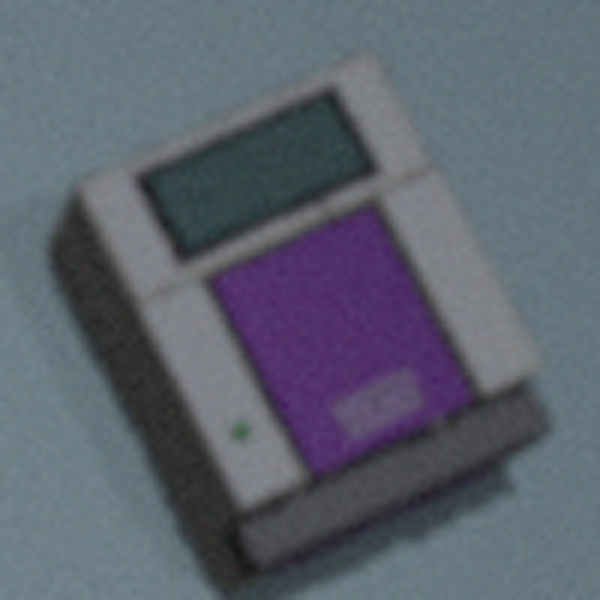

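```bash
cat > h.py <<'E'
import numpy as np
def onplane(c,uv,z):
    K=c["camera_matrix"];T=c["camera_from_world"];R=T[:3,:3];t=T[:3,3]
    o=-R.T@t; v=R.T@np.linalg.solve(K,[uv[0],uv[1],1]); return o+v*(z-o[2])/v[2]
def proj(c,p):
    q=c["camera_matrix"]@(c["camera_from_world"][:3,:3]@np.array(p,float)+c["camera_from_world"][:3,3]);return q[:2]/q[2]
E
python3 - <<'E'
import pickle,numpy as np
from h import *
d=pickle.load(open("d.pkl","rb"))
S=lambda u,v:(u/4.5+375,v/4.5+235)
T=lambda u,v:(u/6+385,v/6+120)
P={'side':[S(256,314),S(215,137),S(410,213),S(347,395),S(147,300)],'top':[T(379,405),T(212,280),T(380,205),T(475,402),T(315,478)]}
for n in P:
    q=[onplane(d[n],p,85) for p in P[n]]
    for a in q: print(n,a.round(1))
    f=(q[3]+q[4])/2;b=(q[1]+q[2])/2; e=b-f
    yw=np.arctan2(e[1],e[0]); e2=q[1]-q[2]+q[4]-q[3]; print("yaw",yw, np.arctan2(-e2[0],e2[1]),np.linalg.norm(e),np.linalg.norm(e2)/2)
    print("press from front edge",f+13*e/np.linalg.norm(e), "ctr",(f+b)/2)
for n,uv,z in(("top",(322,168),95),("top",(318,258),45),("top",(314,247),87),("side",(342,193),95),("side",(260,222),87)):
    print(n,uv,onplane(d[n],uv,z).round())
from scipy.spatial.transform import Rotation as Ro
R=Ro.from_euler('xyz',[3.00558774,1.56924495,1.76462421]).as_matrix();print(R.round(3))
E
```

```text
side [ 543.2 -268.9   85. ]
side [ 585.6 -213.    85. ]
side [ 615.  -271.8   85. ]
side [ 544.2 -303.4   85. ]
side [ 518.7 -245.9   85. ]
yaw 0.4376559656639138 0.4410010137821787 75.96474859054156 64.30827212023846
press from front edge [ 543.26843573 -269.11404347   85.        ] ctr [ 565.89616113 -258.52607536   85.        ]
top [ 541.1 -268.2   85. ]
top [ 586.6 -212.3   85. ]
top [ 613.1 -272.9   85. ]
top [ 541.7 -301.6   85. ]
top [ 515.5 -244.4   85. ]
yaw 0.40315578988659234 0.4199849091780838 77.4751938606674 64.52709052057948
press from front edge [ 540.54876261 -267.91729236   85.        ] ctr [ 564.22291172 -257.81983924   85.        ]
top (322, 168) [584.  -5.  95.]
top (318, 258) [401.   5.  45.]
top (314, 247) [420.  13.  87.]
side (342, 193) [582. -12.  95.]
side (260, 222) [423.  12.  87.]
[[-0.     0.946  0.324]
 [ 0.002  0.324 -0.946]
 [-1.     0.    -0.002]]
```

The hatch yaw is about 0.42 and the press point is about (542,-268.5,85). Both views agree to within about 2 mm. I'll shut the fingers and travel at height.

Emit:
send_rows:
  commands:
    - [[0, 0.038, -0.0085, 0, 0], [0, 0.038, -0.0085, 0, 0], [0, 0.038, -0.0085, 0, 0], [0, 0.038, -0.0085, 0, 0], [0, 0.038, -0.0085, 0, 0], [0, 0.038, -0.0085, 0, 0], [0, 0.038, -0.0085, 0, 0], [0, 0.038, -0.0085, 0, 0], [0, 0.038, -0.0085, 0, 0], [0, 0, 0, -5, 0]]

```text
time: 0.93
tool_pos: [478.9, -306.1, 221.3]
tcp_rot: [-2.995, 1.563, 2.123]
contact_force: [-1.2, 0.6, -0.3]
grip_width: 29.9
```

```bash
cat > s.py <<'E'
from plant import monitor
import numpy as np
from scipy.spatial.transform import Rotation as Ro
o=monitor.get_obs()
R=Ro.from_euler('xyz',o["tcp_rot"]).as_matrix()
p=np.array(o["tool_pos"]);print(o["time"],p.round(1),"F",np.round(o["contact_force"],1),"w",round(o["grip_width"],1))
print(R.round(3)); print("tool delta to press",(R.T@(np.array([541.5,-268.5,85])-p)).round(1))
E
python3 s.py
```

```text
0.9333 [ 478.9 -306.1  221.3] F [-1.2  0.6 -0.3] w 29.9
[[-0.004  0.919  0.395]
 [ 0.007  0.395 -0.919]
 [-1.    -0.001 -0.008]]
tool delta to press [136.3  72.5  -8.7]
```

Emit:
send_rows:
  commands:
    - [[0, 0.036, -0.0045, 0, 0], [0, 0.033, -0.0045, 0, 0], [0.03, 0.003, 0, 0, 0], [0.03, 0, 0, 0, 0], [0.03, 0, 0, 0, 0], [0.015, 0, 0, 0, 0], [0, 0, 0, 0, 0], [0, 0, 0, 0, 0]]

```text
time: 1.6
tool_pos: [545.7, -262.3, 109.4]
tcp_rot: [-2.888, 1.56, 2.243]
contact_force: [0.5, -0.3, -0.3]
grip_width: 0.6
```

```bash
python3 s.py; python3 - <<'E'
from plant import optics
import cv2
from h import *
for n in("side","top"):
    c=optics.capture(n); print(n,proj(c,[541.5,-268.5,85]))
    if n=="side": i=c["color"][200:350,330:530]
    else: i=c["color"][110:260,360:560]
    cv2.imwrite(f"pics/{n}1.png",cv2.resize(i,None,fx=4,fy=4,interpolation=cv2.INTER_CUBIC))
E
```

```text
1.6 [ 545.7 -262.3  109.4] F [ 0.5 -0.3 -0.3] w 0.6
[[-0.007  0.913  0.407]
 [ 0.009  0.407 -0.913]
 [-1.    -0.003 -0.011]]
tool delta to press [24.4 -6.3  4.2]
side [430.88133271 305.18911226]
top [448.32011575 187.28797262]
```

View pics/side1.png

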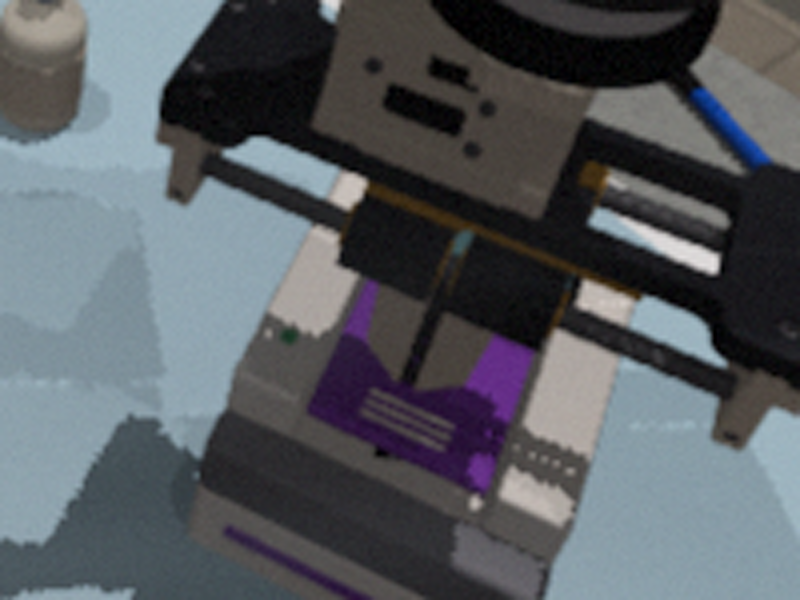

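View pics/top1.png

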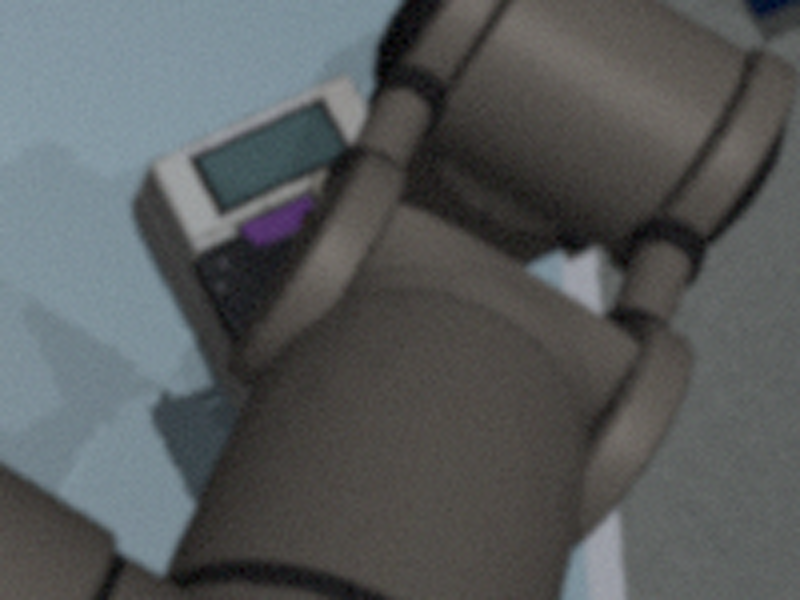

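The side view shows the shut fingertips hovering above and behind the ribs, with the tip near crop (410,380), as the measured pose says. I'll correct that and lower to about 95 mm.

Emit:
send_rows:
  commands:
    - [[0, -0.007, 0.004, 0, 0], [0.008, 0, 0, 0, 0], [0.005, 0, 0, 0, 0], [0, 0, 0, 0, 0], [0, 0, 0, 0, 0]]

```text
time: 2.12
tool_pos: [542.7, -272.5, 101.7]
tcp_rot: [1.755, 1.567, 0.602]
contact_force: [-0.5, 0.6, -0.1]
grip_width: 0.8
```

```bash
python3 s.py
```

```text
2.1167 [ 542.7 -272.5  101.7] F [-0.5  0.6 -0.1] w 0.8
[[ 0.003  0.914  0.406]
 [ 0.002  0.406 -0.914]
 [-1.     0.003 -0.001]]
tool delta to press [16.7  0.4 -4.1]
```

Emit:
send_rows:
  commands:
    - [[0.005, -0.001, -0.003, 0, 0], [0.005, 0, 0, 0, 0], [0, 0, 0, 0, 0], [0, 0, 0, 0, 0]]

```text
time: 2.45
tool_pos: [540.5, -269.9, 91.1]
tcp_rot: [1.593, 1.567, 0.44]
contact_force: [-0.8, -0.1, 0.8]
grip_width: 0.6
```

```bash
python3 s.py
```

```text
2.45 [ 540.5 -269.9   91.1] F [-0.8 -0.1  0.8] w 0.6
[[ 0.003  0.914  0.405]
 [ 0.002  0.405 -0.914]
 [-1.     0.004 -0.   ]]
tool delta to press [ 6.1  1.5 -0.8]
```

Emit:
send_rows:
  commands:
    - [[0.004, 0, 0, 0, 0], [0.004, 0, 0, 0, 0], [0.003, 0, 0, 0, 0]]

```text
time: 2.7
tool_pos: [540.9, -270.0, 80.2]
tcp_rot: [1.299, 1.566, 0.146]
contact_force: [-0.2, -0.1, 2.6]
grip_width: 0.3
```

```bash
python3 s.py
```

```text
2.7 [ 540.9 -270.    80.2] F [-0.2 -0.1  2.6] w 0.3
[[ 0.005  0.914  0.406]
 [ 0.001  0.406 -0.914]
 [-1.     0.004  0.001]]
tool delta to press [-4.8  1.1 -1.1]
```

The force is 2.6 N at about 4.8 mm in. I'll press a little further to reach the hard stop.

Emit:
send_rows:
  commands:
    - [[0.002, 0, 0, 0, 0], [0.0015, 0, 0, 0, 0]]

```text
time: 2.87
tool_pos: [541.2, -270.2, 78.5]
tcp_rot: [1.098, 1.565, -0.055]
contact_force: [-6.8, 3.9, 19.5]
grip_width: 0.4
```

The force jumped to 19.5 N, so the hatch is on its stop. I'll withdraw up and to the front.

Emit:
send_rows:
  commands:
    - [[-0.02, 0, 0, 0, 0], [-0.03, -0.025, 0, 0, 0], [-0.03, -0.028, 0, 0, 0], [-0.03, -0.028, 0, 0, 0], [-0.03, -0.028, 0, 0, 0], [-0.02, -0.035, 0, 0, 0], [0, -0.04, 0, 0, 0], [0, -0.04, 0, 0, 0], [0, -0.03, 0, 0, 0], [0, 0, 0, 0, 0]]

```text
time: 3.7
tool_pos: [300.8, -377.1, 243.1]
tcp_rot: [0.275, 1.563, -0.87]
contact_force: [1.1, -1.1, 0.5]
grip_width: 0.4
```

```bash
python3 s.py; python3 - <<'E'
from plant import optics
import cv2
c=optics.capture("side"); cv2.imwrite("pics/side2.png",c["color"])
E
```

```text
3.7 [ 300.8 -377.1  243.1] F [ 1.1 -1.1  0.5] w 0.4
[[ 0.005  0.911  0.412]
 [-0.006  0.412 -0.911]
 [-1.     0.002  0.007]]
tool delta to press [158.7 263.8  -0.8]
```

View pics/side2.png

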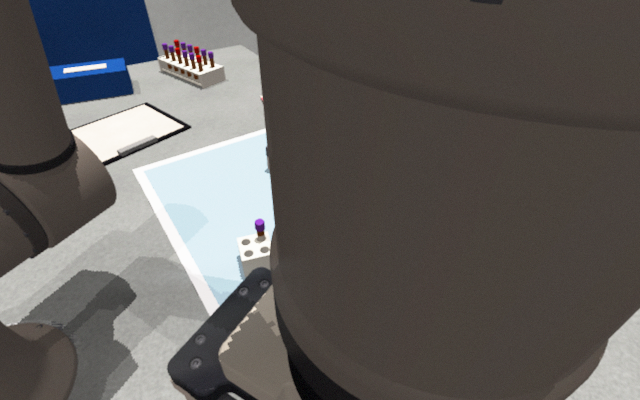

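The arm hides the reader in this view, so I'll go on back to the start area. That also lets two seconds pass.

Emit:
send_rows:
  commands:
    - [[0, -0.03, 0.01, 0, 0], [0, -0.03, 0.01, 0, 0], [0, -0.03, 0.01, 0, 0], [0, -0.03, 0.01, 0, 0], [0, -0.03, 0.01, 0, 0], [0, -0.01, 0.005, 0, 0], [0, 0, 0, 0, 0], [0, 0, 0, 0, 0], [0, 0, 0, 0, 0], [0, 0, 0, 0, 0]]

```text
time: 4.58
tool_pos: [184.0, -493.9, 240.0]
tcp_rot: [1.051, 1.559, -0.087]
contact_force: [0.8, -0.4, -0.3]
grip_width: 0.4
```

Emit:
send_rows:
  commands:
    - [[0, 0, 0, 0, 0], [0, 0, 0, 0, 0], [0, 0, 0, 0, 0], [0, 0, 0, 0, 0], [0, 0, 0, 0, 0], [0, 0, 0, 0, 0], [0, 0, 0, 0, 0], [0, 0, 0, 0, 0], [0, 0, 0, 0, 0], [0, 0, 0, 0, 0]]

```text
time: 5.42
tool_pos: [187.9, -491.2, 240.9]
tcp_rot: [1.016, 1.558, -0.116]
contact_force: [-0.5, -0.2, -0.1]
grip_width: 0.4
```

```bash
python3 s.py; python3 - <<'E'
from plant import optics
import cv2
for n in("side","top"):
    c=optics.capture(n); cv2.imwrite(f"pics/{n}3.png",c["color"])
E
```

```text
5.4167 [ 187.9 -491.2  240.9] F [-0.5 -0.2 -0.1] w 0.4
[[ 0.012  0.905  0.425]
 [-0.001  0.425 -0.905]
 [-1.     0.011  0.007]]
tool delta to press [160.  413.1 -52.2]
```

View pics/side3.png

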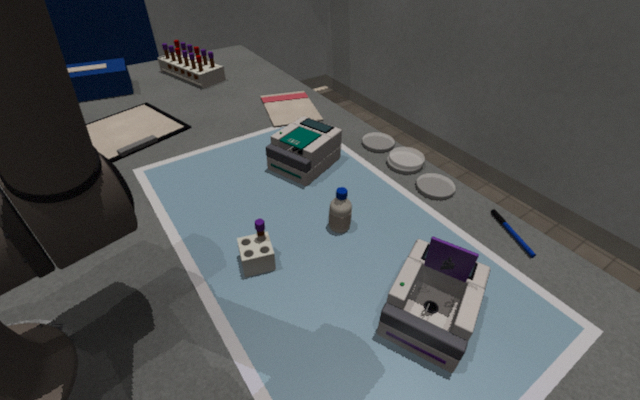

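View pics/top3.png

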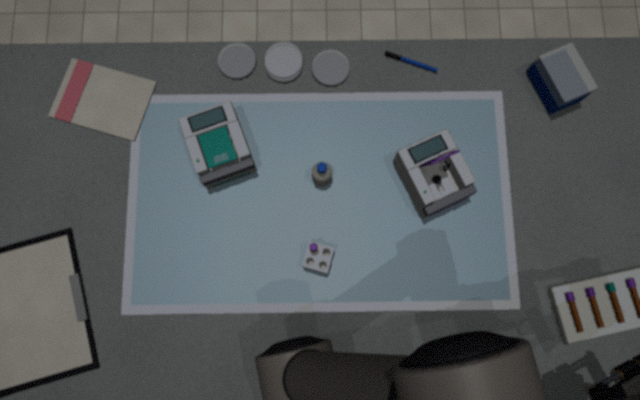

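The violet hatch stands open (side (452,258), top (443,157)). The green hatch is shut, and the rack, tube and bottle look unmoved. I'll watch for two more seconds and compare.

Emit:
send_rows:
  commands:
    - [[0, 0, 0, 0, 0], [0, 0, 0, 0, 0], [0, 0, 0, 0, 0], [0, 0, 0, 0, 0], [0, 0, 0, 0, 0], [0, 0, 0, 0, 0], [0, 0, 0, 0, 0], [0, 0, 0, 0, 0], [0, 0, 0, 0, 0], [0, 0, 0, 0, 0]]

```text
time: 6.35
tool_pos: [187.7, -491.2, 240.8]
tcp_rot: [1.034, 1.558, -0.098]
contact_force: [-0.0, 0.4, 0.4]
grip_width: 0.3
```

Emit:
send_rows:
  commands:
    - [[0, 0, 0, 0, 0], [0, 0, 0, 0, 0], [0, 0, 0, 0, 0], [0, 0, 0, 0, 0], [0, 0, 0, 0, 0], [0, 0, 0, 0, 0], [0, 0, 0, 0, 0], [0, 0, 0, 0, 0], [0, 0, 0, 0, 0], [0, 0, 0, 0, 0]]

```text
time: 7.18
tool_pos: [187.7, -491.2, 240.8]
tcp_rot: [1.034, 1.558, -0.098]
contact_force: [-0.0, 0.5, 0.4]
grip_width: 0.7
```

Emit:
send_rows:
  commands:
    - [[0, 0, 0, 0, 0], [0, 0, 0, 0, 0], [0, 0, 0, 0, 0], [0, 0, 0, 0, 0], [0, 0, 0, 0, 0]]

```text
time: 7.6
tool_pos: [187.7, -491.2, 240.8]
tcp_rot: [1.031, 1.558, -0.101]
contact_force: [-0.2, 0.1, 1.0]
grip_width: 0.3
```

```bash
python3 s.py; python3 - <<'E'
from plant import optics
import cv2,pickle,numpy as np
from h import *
d=pickle.load(open("d.pkl","rb"))
c=optics.capture("side"); a=cv2.imread("pics/side3.png")
df=lambda p,q,r:cv2.absdiff(cv2.GaussianBlur(p,(3,3),0),cv2.GaussianBlur(q,(3,3),0))[r].max()
print("reader now vs 2s ago",df(c["color"],a,np.s_[235:365,375:495]))
for n,r in dict(rack=np.s_[215:275,235:278],bottle=np.s_[185:235,326:355],green=np.s_[115:180,265:343]).items(): print(n,df(c["color"],d["side"]["color"],r))
# expected free-edge corners for some angles
yw=.42;ex=np.array([np.cos(yw),np.sin(yw),0]);ey=np.array([-np.sin(yw),np.cos(yw),0])
h=np.array([541.5,-268.5,82])+67*ex
for th in(1.0,1.2,1.35):
    print(th,[(proj(c,h+80*(-np.cos(th)*ex)+[0,0,80*np.sin(th)]+s*32*ey)).round(1) for s in(1,-1)])
cv2.imwrite("pics/side4.png",cv2.resize(c["color"][225:345,375:505],None,fx=5,fy=5,interpolation=cv2.INTER_CUBIC))
E
```

```text
7.6 [ 187.7 -491.2  240.8] F [-0.2  0.1  1. ] w 0.3
[[ 0.012  0.905  0.425]
 [-0.001  0.425 -0.905]
 [-1.     0.011  0.006]]
tool delta to press [159.9 413.2 -52.3]
reader now vs 2s ago 5
rack 5
bottle 7
green 5
1.0 [array([423.6, 254.5]), array([471.4, 274.3])]
1.2 [array([428. , 244.3]), array([475.5, 263.4])]
1.35 [array([431.1, 237.4]), array([478.2, 255.9])]
```

View pics/side4.png

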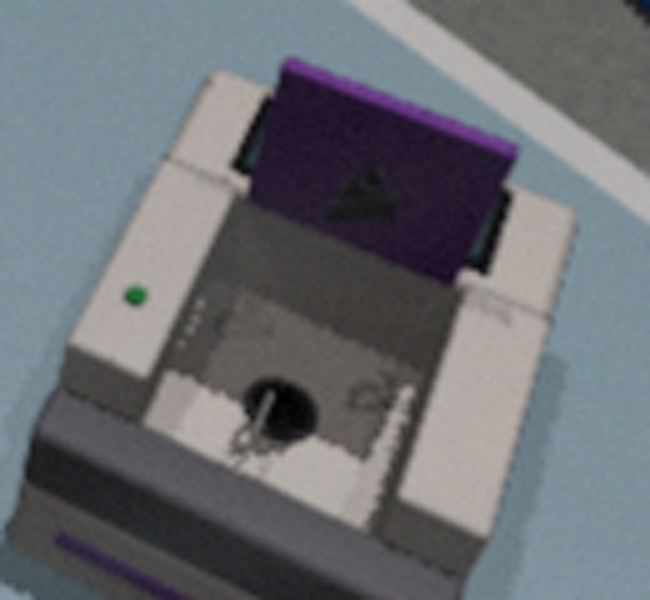

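The free-edge corners are at crop (285,62) and (517,150), which is pixels (432,237) and (478,255). They match the 1.35 rad prediction of (431,237) and (478,256). Nothing moved over 2 s.

```bash
python3 -c "
from plant import close_job
print(close_job())"
```

```text
the job is handed in; nothing more can be done
None
```

The violet hatch is open and the job is handed in. I pressed its free end down once with the shut fingertips until it met its hard stop, at about 6 mm and 19.5 N. Then I took the hand up and away, and the hatch sprang open by itself.

- **Hatch angle:** the free-edge corners in the side picture match the prediction for 1.35 rad, fully open, to within about 1 px. The reader region did not change beyond image noise over more than 2 s.
- **Other objects:** in the side picture the green hatch, the rack with the tube and the bottle are unchanged from the start.
- **Arm:** it is clear of everything, with about 1 N or less on the wrist. The clock stood at about 7.6 s when I handed in.
- **Not seen:** the arm hid the reader while the hatch swung up, so I only saw it once it was open. No check failed or disagreed, apart from the two camera estimates of the press point, which differed by about 2 mm.

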